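# Hang the plaster plane on the sprung balancer hook

### The job

Hang the green plaster plane on the sprung balancer: take the boom by its black knob, pull it down against its spring, swing the orange hook through the plane's steel bail until you feel its shank bear lightly (about 3 N) against the bail and hold it there for a moment, then ease it up so that the plane hangs freely from the hook with the boom back at the top, and let go. The hook has been clamped off-centre by an unknown amount, so feel for it: do not shove, rock or handle the plane in its cradle, do not press the hook hard on it, and never let the boom fly up. Leave everything else on the table as it is.

Things in the scene. Friction and masses are not known exactly. Their poses are not given: they have to be found in the camera images.
- mast: Fixed balancer stand: dark steel foot disc 140 mm across and 18 mm thick, upright steel post 24 mm thick with a grey cap on top, 332 mm tall in all. Origin on the post's axis at table height, z up. A blue boom (22 mm wide, 20 mm high) reaches out horizontally from the post; with swing at 0 it points along this body's -x.
- swing (a joint): Swing of the boom about the post's upright axis, rad, light friction (0.1 N m). 0: the boom points along the mast's -x; growing values carry its end toward the mast's +y. Runs from -0.9 to 0.45; starts between -0.6 and -0.35, so the plane's bail always lies on the growing side.
- lift (a joint): How far the boom has been pulled down, m: 0 at the top (its rest), 0.14 at the bottom stop. From about 0.098 to 0.120 the whole hook passes between the plane's body and the bail's bar; lift 0.108 is best. A spring pulls it up, net of its weight, with 10.5 N at the top and 14 N at the bottom; the empty boom flies up if let go. With the plane hung on it, it still rises to the top, with a net pull of 3 to 6 N.
- grip (a point): Grip point half-way up (25 mm above the boom's top face) the upright round black knob on the boom's end: 24 mm across, 44 mm tall with an orange band near its top, standing 240 mm from the post's axis; 305 mm above the table when lift is 0. It turns with the boom.
- slot (a point): Point of the boom 120 mm straight below the grip point, where the saddle of the orange hook would be if the hook were clamped centrally. In truth the hook is clamped firmly in a cross slot, up to 14 mm to either side of this point along the swing's direction; that offset is not reported, differs each time and stays fixed during the work.
- hook_height (a point): Same point as slot (so not the true hook). The hook: a J of 6 mm round bar, upright in the plane across the boom. Shank on the side of lesser swing, upturned tip on the side of greater swing, 13 mm free gap between. This is the height of the centre line of its V-shaped saddle's middle; the saddle's underside is 3 mm lower, the tip ends 17 mm higher.
- plane: Loose green plaster plane lying level in a shallow wooden cradle (186 x 74 mm, rim 24 mm above the table). Steel sole 170 x 56 x 8 mm, body top 38 mm above the sole's underside; 0.6 to 0.8 kg. Origin in the centre of the underside; y is its long axis, about along the hook's path, z up. A sideways push of about 4 N or more at bail height starts to rock it.
- bail (a point): Middle of the top bar of the steel bail fixed across the plane's back, over its centre of mass. Bar 6 mm round, level, along the plane's x; 100 mm above the plane's underside, 112 mm above the table at the start. The opening under it is 46 mm wide, from the body top up to the bar, and faces along the plane's y. It lies within 12 mm of the circle that the knob travels on.
- sanding_block: Bystander, to be left alone: cork sanding block 50 x 90 x 25 mm. Origin under its centre.
- water_bowl: Bystander, to be left alone: white bowl 100 mm across, 45 mm high. Origin under its centre.
- mallet: Bystander, to be left alone: wooden mallet 240 mm long lying flat. Origin under its centre.
- spatula: Bystander, to be left alone: wooden-handled spatula 200 mm long lying flat. Origin under its centre.
- pigment_jar: Bystander, to be left alone: closed jar 64 mm across, 80 mm high. Origin under its centre.
- brush: Bystander, to be left alone: brush 180 mm long lying flat. Origin under its centre.
- plaster_cone: Bystander, to be left alone: small turned plaster spool 70 mm across, 68 mm high. Origin under its centre.

How it is judged:
By the outcome, as a careful person would: the job done as asked, in the order asked, and still so for the second after the job is handed in, with the robot touching nothing.
It also fails if it takes over 67 s, if anything falls off the work surface, if the arm or the gripper's body presses on something with over 40 N, if the wrist force passes 120 N, or if a joint passes its speed limit or range.

### The arm

A 6-joint arm with a two-finger parallel gripper is mounted at the origin on the work surface. World frame = base frame: x ahead of the robot, y to its left, z up, the work surface at z = 0. Lengths are in m, angles in rad, forces in N, time in s.
With the tool pointing down it reaches from about 0.275 to 0.875 m from the base axis. Payload 12.5 kg.
Tool frame: the origin (TCP) lies on the centre line of the jaws, within the pads' length; the fingertips stand r.finger_overhang ahead of it and the grasp point (between the pads) lies 3 mm ahead of it (r.finger_overhang is the distance from the TCP to the fingertips, in m); z points along the fingers, y is the direction in which the jaws open and shut (so a half turn about z gives the same grasp; the last joint's range is limited). The gripper opens to 85 mm and grips with 20 to 120 N. Pads are 22 mm wide; open, the fingers measure 114 mm over their backs; the gripper's body (76 mm by 85 mm) begins 54 mm behind the grasp point. The pads swing forward as they close: fully open they stand 13 mm farther back than shut.
Start: joints at [1.091, 0.351, 1.652, -0, 1.139, -0.085], TCP at [0.212, 0.508, 0.253] pointing down, gripper open.
Joint ranges: [-2.75, 2.75], [-0.79, 2.1], [0.01, 2.65], [-1.57, 4.71], [0.07, 3.14], [-2.87, 2.87]. Speed limits (rad/s): [2.22, 2.22, 2.79, 3.14, 3.14, 3.14].

### API

Orientations are given as a unit quaternion [x, y, z, w].
In Python, from cell import r, optics gives the robot as it stands. The module is installed in compiled form; this text tells all that it offers. Calls block until the motion is done:
- r.move_to(position, orientation): joint-space move of the TCP to a pose.
- r.move_linear(position, rot=None, vel=0.15): straight line of the TCP; rot=None keeps the orientation; vel is the mean speed in m/s.
- r.set_joints(angles): joint-space move.
- r.set_gripper(opening, squeeze=None): opening from 0.0 (shut) to 1.0 (fully open); squeeze is the grip in N (None keeps the last); returns when the fingers have stopped.
- r.sleep(seconds).
- r.inverse_kinematics(position, orientation): joint angles nearest the present ones, or None.
- optics.get_image(name): name is "scene" or "top" or "wrist"; returns a dict with "pixels" (400x640x3 uint8, red, green, blue), "depth" (400x640 float32, m along the optical axis (not along the pixel's ray), 0 where there is no reading), "fx", "fy", "cx", "cy" (pixels), "camera_from_world" (4x4, takes a point from world to camera coordinates); the wrist camera has in their place "mount" (4x4, takes a point from camera to tool coordinates, whose origin is the TCP and whose axes are the flange's). Camera axes: x right, y down, z forward; pixel columns grow to the right and rows downward; lengths in m; the calibration is good to about 2 mm. A picture is of the moment at which its call begins: read the wrist's pose just before it.
A pose or a line that the arm cannot do raises r.PlanningError and nothing moves.
- r.hand_in(): hands the job in, once; it reports no verdict.
Readings, each from a call of its own:
- r.current_t(): time.
- r.current_q(): joint angles.
- r.current_qvel(): joint speeds.
- r.current_effort(): joint torques, N m.
- r.current_tool_pos(): TCP position.
- r.current_ee_rot(): TCP orientation.
- r.current_contact_force(): force on the tool from outside, world axes, zero at the start.
- r.current_torque(): the same for the moment, N m.
- r.current_opening(): opening from 0.0 (shut) to 1.0 (fully open).
Only numpy, scipy, OpenCV 4.12 (cv2) and the standard library are available. Lean on these libraries where they do the work, as an engineer would, in place of code of your own. Each camera call takes 0.05 s, during which the arm holds its last target.

## Working session

There is one attempt and no reset: what is moved stays moved. The work goes in short steps, each a Python script; the robot and the scene stay as the last script left them, time stands still between calls to the robot, and variables do not carry over. Pictures are saved under pics/ and viewed, and the job is handed in when it is done.

```bash
ls; mkdir -p pics
python3 - <<'E'
from cell import r, optics
import cv2,numpy as np
print(r.current_t(), r.current_tool_pos(), r.current_ee_rot(), r.finger_overhang, r.current_contact_force())
for n in("scene","top","wrist"):
    d=optics.get_image(n); cv2.imwrite(f"pics/{n}0.png",d["pixels"][:,:,::-1]); np.savez(f"pics/{n}0.npz",**d)
    print(n,d["fx"],d["fy"],d["cx"],d["cy"]); print(np.round(d.get("camera_from_world",d.get("mount")),4))
E
```

```text
pics
0.0 [0.21139767 0.50743666 0.25275645] [ 1.96144512e-01  9.80574828e-01 -5.56830358e-04 -1.66455306e-04] 0.022 [-0.27659069 -0.08430682  0.42101817]
scene 403.3385565253064 403.3385565253064 316.2973393992318 199.66993853733126
[[-0.2142  0.9768 -0.0055  0.0985]
 [ 0.5708  0.1206 -0.8122 -0.1738]
 [-0.7926 -0.1771 -0.5834  1.6559]
 [ 0.      0.      0.      1.    ]]
top 406.5883737144025 406.5883737144025 321.65797705621515 197.67674136108565
[[-0.005  -0.9999  0.0161  0.033 ]
 [-0.9828  0.002  -0.1845  0.6085]
 [ 0.1844 -0.0167 -0.9827  1.3319]
 [ 0.      0.      0.      1.    ]]
wrist 285.1197059717303 285.1197059717303 321.6846466484012 202.02106989358091
[[-2.000e-03 -9.467e-01 -3.222e-01  8.240e-02]
 [ 1.000e+00 -1.900e-03 -6.000e-04 -7.000e-04]
 [-1.000e-04 -3.222e-01  9.467e-01 -1.194e-01]
 [ 0.000e+00  0.000e+00  0.000e+00  1.000e+00]]
```

View pics/scene0.png

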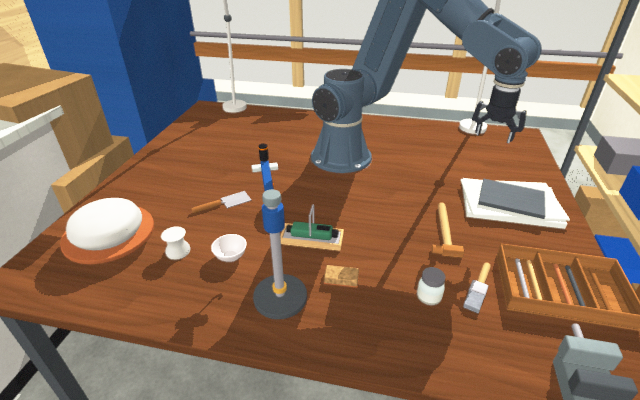

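View pics/top0.png

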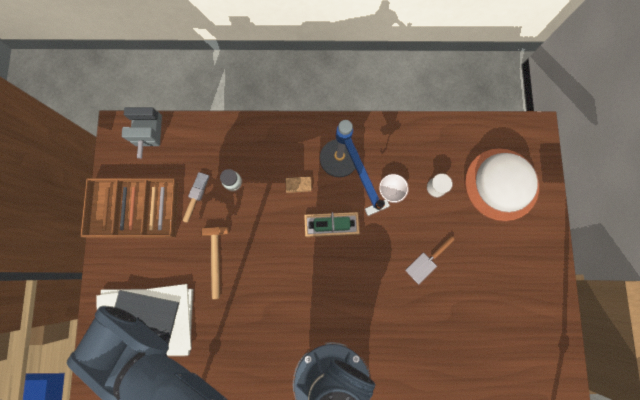

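View pics/wrist0.png

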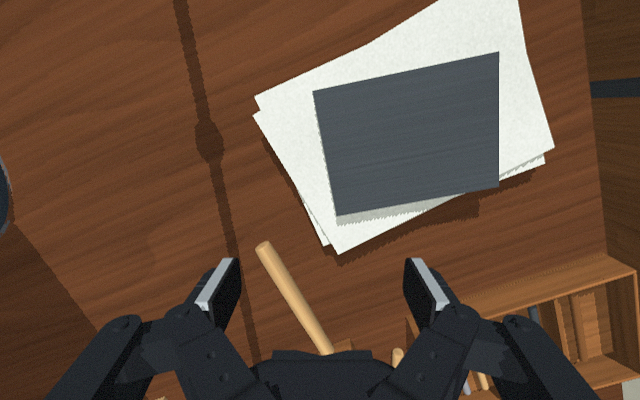

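The scene view shows the mast at about (275,200)–(280,297), the knob at (263,150) and the plane at (312,232). The top view shows the cap at (345,128), foot at (340,157), knob at (378,205) and plane at (331,224). Next I'll zoom in and measure.

```bash
cat > h.py <<'E'
import cv2,numpy as np
def load(n): return dict(np.load(f"pics/{n}.npz"))
def cloud(d):
    v,u=np.mgrid[0:400,0:640]; z=d["depth"]
    P=np.stack([(u-d["cx"])*z/d["fx"],(v-d["cy"])*z/d["fy"],z],-1)
    T=np.linalg.inv(d["camera_from_world"]); return P@T[:3,:3].T+T[:3,3]
def ray(d,u,v,z):
    T=np.linalg.inv(d["camera_from_world"]); g=T[:3,:3]@np.array([(u-d["cx"])/d["fx"],(v-d["cy"])/d["fy"],1]); o=T[:3,3]
    return o+g*(z-o[2])/g[2]
def proj(d,p):
    c=d["camera_from_world"]@np.append(p,1); return np.array([d["fx"]*c[0]/c[2]+d["cx"],d["fy"]*c[1]/c[2]+d["cy"]])
E
python3 - <<'E'
from h import *
a=load("scene0")["pixels"][120:320,180:380,::-1]; b=load("top0")["pixels"][100:250,290:440,::-1]
cv2.imwrite("pics/z1.png",np.hstack([cv2.resize(a,(400,400),interpolation=cv2.INTER_CUBIC),cv2.resize(b,(400,400),interpolation=cv2.INTER_CUBIC)]))
for n in("scene0","top0"):
    d=load(n); P=cloud(d); c=d["pixels"].astype(int); h=cv2.cvtColor(d["pixels"],cv2.COLOR_RGB2HSV)
    green=(h[...,0]>50)&(h[...,0]<90)&(h[...,1]>90)&(P[...,2]>0.02)&(P[...,2]<.12)
    blue=(h[...,0]>100)&(h[...,0]<125)&(h[...,1]>120)&(P[...,2]>.24)&(P[...,2]<.34)&(abs(P[...,1])<.4)&(P[...,0]>.2)&(P[...,0]<.9)
    for nm,m in(("green",green),("blue",blue)):
        q=P[m]; print(n,nm,m.sum(), q.min(0).round(3) if len(q) else'',q.max(0).round(3) if len(q) else '',np.median(q,0).round(3) if len(q) else '')
    m=(P[...,2]>.26)&(P[...,0]>.3)&(P[...,0]<.9)&(P[...,1]<.15)&(P[...,1]>-.35)&(P[...,2]<.36)
    v,u=np.where(m); 
    for z0,z1 in((.29,.30),(.30,.315),(.315,.322),(.322,.345)):
        k=m&(P[...,2]>z0)&(P[...,2]<z1); print(z0,k.sum(),P[k].mean(0).round(4),np.argwhere(k).min(0),np.argwhere(k).max(0))
E
```

```text
scene0 green 456 [ 0.501 -0.061  0.025] [0.548 0.062 0.056] [ 0.538 -0.01   0.049]
scene0 blue 746 [ 0.546 -0.129  0.241] [ 0.788 -0.006  0.304] [ 0.775 -0.034  0.282]
0.29 132 [ 0.726  -0.0458  0.2956] [154 259] [216 283]
0.3 170 [ 0.7159 -0.0517  0.3041] [150 259] [212 282]
0.315 70 [ 0.7024 -0.056   0.3187] [147 259] [206 280]
0.322 254 [ 0.7354 -0.0423  0.3304] [143 259] [203 280]
top0 green 133 [ 0.502 -0.062  0.041] [0.54  0.057 0.057] [ 0.519 -0.028  0.049]
top0 blue 591 [ 0.544 -0.124  0.245] [ 0.768 -0.01   0.304] [ 0.667 -0.072  0.279]
0.29 61 [ 0.7379 -0.0355  0.2965] [125 336] [208 376]
0.3 34 [ 0.6947 -0.0515  0.3049] [127 337] [208 381]
0.315 32 [ 0.5808 -0.1067  0.3199] [130 340] [207 384]
0.322 192 [ 0.7184 -0.0494  0.3293] [120 338] [207 384]
```

View pics/z1.png

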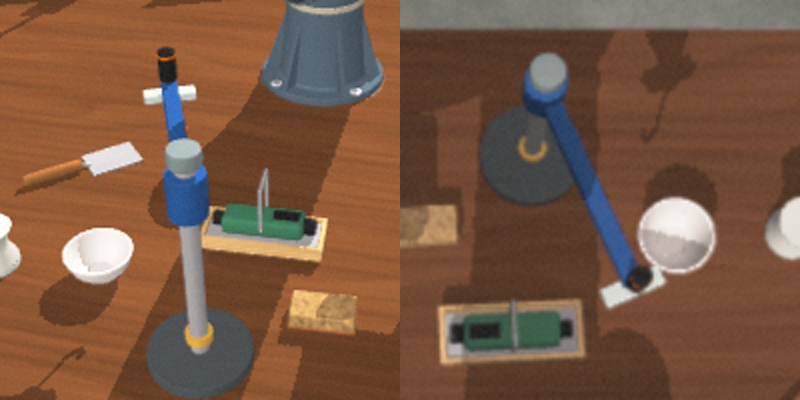

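The zoomed view shows the knob with its orange band on the boom end, and a white cross plate under the boom. The hook is hidden below, and the bail stands over the plane. Now precise fits.

Run:
```python
from h import *
for n in("scene0","top0"):
    d=load(n); P=cloud(d); hs=cv2.cvtColor(d["pixels"],cv2.COLOR_RGB2HSV); g=d["pixels"].astype(int)
    # cap
    roi=(P[...,0]>.70)&(P[...,0]<.83)&(P[...,1]>-.1)&(P[...,1]<.04)
    cap=roi&(P[...,2]>.325); q=P[cap]; print(n,"cap top",len(q),q.mean(0).round(4),((q.min(0)+q.max(0))/2).round(4),q.max(0)-q.min(0))
    # knob points
    kn=(P[...,0]>.5)&(P[...,0]<.6)&(P[...,1]>-.17)&(P[...,1]<-.07)&(P[...,2]>.285)
    q=P[kn]; v,u=np.where(kn); print(" knob",len(q),q.mean(0).round(4),q.min(0).round(4),q.max(0).round(4),"u",u.min(),u.max(),"v",v.min(),v.max())
    kt=kn&(P[...,2]>.323); q=P[kt]; print(" knobtop",len(q),q.mean(0).round(4),((q.min(0)+q.max(0))/2).round(4))
    # foot
    ft=(P[...,0]>.6)&(P[...,0]<.9)&(P[...,1]>-.15)&(P[...,1]<.1)&(abs(P[...,2]-.018)<.006)&(hs[...,1]<110)&(hs[...,2]<110)
    q=P[ft]; print(" foot",len(q),q.min(0).round(4),q.max(0).round(4),((q.min(0)+q.max(0))/2).round(4))
    cs,_=cv2.findContours(ft.astype(np.uint8),0,1)
    c=max(cs,key=cv2.contourArea); pts=np.array([P[y,x,:2] for x,y in c[:,0]])
    A=np.c_[2*pts,np.ones(len(pts))]; s=np.linalg.lstsq(A,(pts**2).sum(1),rcond=None)[0]; print(" foot circ",s[:2],np.sqrt(s[2]+s[:2]@s[:2]))
    # bail
    bl=(P[...,0]>.45)&(P[...,0]<.6)&(P[...,1]>-.08)&(P[...,1]<.08)&(P[...,2]>.06)&(P[...,2]<.13)
    q=P[bl]; v,u=np.where(bl); print(" bail",len(q),q.min(0).round(4),q.max(0).round(4))
    t=bl&(P[...,2]>.105); q=P[t]; print(" bar",len(q),q.mean(0).round(4),q.min(0).round(4),q.max(0).round(4)); 
    for (y,x) in np.argwhere(t)[::3]: print("   ",x,y,P[y,x].round(4),g[y,x])
    gr=(hs[...,0]>50)&(hs[...,0]<90)&(hs[...,1]>90)&(P[...,2]>0.045)&(P[...,2]<.06)&(P[...,0]<.6)&(P[...,0]>.4)
    q=P[gr][:,:2]; print(" body",cv2.minAreaRect(q.astype(np.float32)*1000))
    # cradle
    cr=(P[...,0]>.44)&(P[...,0]<.62)&(P[...,1]>-.13)&(P[...,1]<.13)&(abs(P[...,2]-.024)<.005)
    q=P[cr][:,:2]; print(" cradle",cv2.minAreaRect(q.astype(np.float32)*1000))
    for nm,b in(("blk",kn),):
        pass
```

```text
scene0 cap top 202 [ 0.7675 -0.0289  0.3319] [ 0.7639 -0.0302  0.3303] [0.04063008 0.03883816 0.01046897]
 knob 147 [ 0.5484 -0.1217  0.3094] [ 0.5299 -0.136   0.2856] [ 0.5561 -0.1119  0.3276] u 259 268 v 143 160
 knobtop 33 [ 0.5436 -0.1228  0.3254] [ 0.5414 -0.1225  0.3254]
 foot 1567 [ 0.6923 -0.0992  0.012 ] [0.8335 0.0396 0.0238] [ 0.7629 -0.0298  0.0179]
 foot circ [ 0.76613806 -0.02884485] 0.061553852658540985
 bail 75 [ 0.488  -0.0056  0.0602] [0.5514 0.0027 0.1202]
 bar 31 [ 5.273e-01 -5.000e-04  1.150e-01] [ 0.4948 -0.0043  0.1055] [0.55   0.0027 0.1202]
    313 204 [ 0.4958 -0.0014  0.1185] [144 123 115]
    312 206 [ 0.5043 -0.0025  0.1171] [166 158 158]
    313 207 [0.5057 0.0008 0.115 ] [127 121 120]
    311 209 [ 0.5171 -0.0026  0.1154] [163 159 157]
    312 210 [0.5214 0.0014 0.1156] [145 140 141]
    312 211 [0.5237 0.0019 0.1138] [134 133 131]
    310 213 [ 0.5379 -0.0007  0.1167] [159 152 154]
    310 214 [5.426e-01 4.000e-04 1.168e-01] [154 149 148]
    310 215 [0.5489 0.0018 0.1182] [161 155 154]
    309 217 [ 0.5459 -0.002   0.108 ] [153 141 135]
    310 218 [0
[... 894 characters left out ...]
92] [115 101  88]
    332 216 [ 0.5379 -0.0016  0.1095] [123 118 118]
    333 218 [ 0.5307 -0.0046  0.1139] [ 99 108  99]
    332 220 [ 0.5242 -0.0013  0.114 ] [118 116 111]
    333 221 [ 0.5208 -0.0044  0.1152] [106 111 105]
    332 223 [ 0.5145 -0.0012  0.1129] [111 112 109]
    333 224 [ 0.5115 -0.0045  0.111 ] [111 114 110]
    332 226 [ 0.505  -0.0012  0.1113] [114 113 112]
    333 227 [ 0.5012 -0.0042  0.116 ] [129 127 125]
    332 229 [ 0.495  -0.001   0.1131] [85 90 85]
 body ((520.9573364257812, -3.721698760986328), (35.85783004760742, 115.65939331054688), 2.250342607498169)
 cradle ((523.5186767578125, -2.3531875610351562), (74.5353775024414, 185.22317504882812), 2.624579668045044)
```

```bash
cat >> h.py <<'E'
M=np.array([0.763,-0.0303]); R=0.240
def quat(thy): # tool down, y axis (jaws) at world angle thy
    a=(thy+np.pi/2)/2; return np.array([np.cos(a),np.sin(a),0,0])
def bd(s): return np.array([-np.cos(s),np.sin(s)])   # boom direction, s = swing if mast yaw 0
def tg(s): return np.array([np.sin(s),np.cos(s)])    # growing-swing tangent
def qs(s): t=tg(s); return quat(np.arctan2(t[1],t[0]))
def pose(s,z,rad=R): return np.append(M+rad*bd(s),z)
E
python3 - <<'E'
from cell import r, optics
from h import *
k=np.array([.5415,-.1235]); d=k-M; s=np.arctan2(d[1],-d[0]); print("s",s,np.hypot(*d),pose(s,.43))
print(r.inverse_kinematics(pose(s,.43),qs(s)),r.inverse_kinematics(pose(.13,.2),qs(.13)))
r.move_to(pose(s,.43),qs(s)); r.set_gripper(0.7,60)
print(r.current_t(),r.current_tool_pos(),r.current_ee_rot(),r.current_contact_force(),r.current_opening())
from scipy.spatial.transform import Rotation as Ro
T=np.eye(4);T[:3,:3]=Ro.from_quat(r.current_ee_rot()).as_matrix();T[:3,3]=r.current_tool_pos()
w=optics.get_image("wrist"); w["camera_from_world"]=np.linalg.inv(T@w["mount"]); np.savez("pics/wrist1.npz",**w)
cv2.imwrite("pics/wrist1.png",w["pixels"][:,:,::-1])
P=cloud(w); kt=(abs(P[...,2]-.327)<.004)&(np.hypot(P[...,0]-k[0],P[...,1]-k[1])<.03)
q=P[kt]; print(len(q),q.mean(0),(q.min(0)+q.max(0))/2, proj(w,np.append(k,.327)))
E
```

```text
s -0.3982802220583923 0.240309155048242 [ 0.54178496 -0.1233801   0.43      ]
[-3.07693193e-01  2.44461662e-01  1.36733676e+00 -4.44089210e-16
  1.52979423e+00 -2.27676974e+00] [-8.71363185e-02  3.69695075e-01  1.77012230e+00 -4.44089210e-16
  1.00177527e+00 -1.52793265e+00]
3.1333 [ 0.54180455 -0.12325899  0.42997935] [-1.97912462e-01  9.80219698e-01  5.34790069e-06 -1.18088623e-05] [ 0.9427556  -0.34165436 -0.34735073] 0.7006511470476773
204 [ 0.54327553 -0.12706496  0.32347485] [ 0.54349929 -0.1279466   0.32397932] [322.90097587 210.00904738]
```

View pics/wrist1.png

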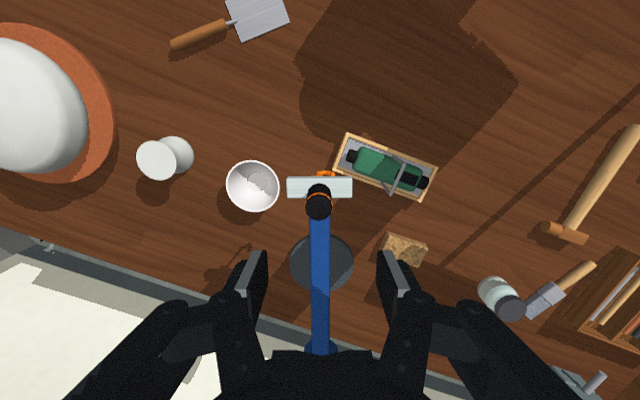

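The wrist view shows the knob at (318,202), the white plate at (320,187), a bit of orange hook at (326,172) and the bail at (395,178). I'll zoom in to refine the knob position.

Run:
```python
from h import *
w=load("wrist1"); a=w["pixels"]
cv2.imwrite("pics/z2.png",cv2.resize(a[150:250,250:450,::-1],(800,400),interpolation=cv2.INTER_CUBIC))
P=cloud(w)
hs=cv2.cvtColor(a,cv2.COLOR_RGB2HSV)
m=((hs[...,2]<60)&(P[...,2]>.28)&(P[...,2]<.34)); m[:, :290]=0; m[:,350:]=0; m[:150]=0;m[230:]=0
v,u=np.where(m); print(u.min(),u.max(),v.min(),v.max(),u.mean(),v.mean())
for y in range(180,225,3): 
    uu=u[v==y]; print(y,(uu.min(),uu.max(),P[y,(uu.min()+uu.max())//2].round(4)) if len(uu) else None)
```

```text
305 331 184 219 318.3172119487909 202.77098150782362
180 None
183 None
186 (np.int64(312), np.int64(325), array([ 0.5332, -0.1318,  0.2916]))
189 (np.int64(309), np.int64(328), array([ 0.5328, -0.1318,  0.303 ]))
192 (np.int64(308), np.int64(329), array([ 0.5327, -0.1317,  0.3125]))
195 (np.int64(307), np.int64(330), array([ 0.5329, -0.1316,  0.3205]))
198 (np.int64(306), np.int64(331), array([ 0.535 , -0.1307,  0.3215]))
201 (np.int64(307), np.int64(330), array([ 0.537 , -0.1298,  0.323 ]))
204 (np.int64(306), np.int64(330), array([ 0.5393, -0.1289,  0.3234]))
207 (np.int64(305), np.int64(331), array([ 0.542 , -0.1278,  0.3229]))
210 (np.int64(306), np.int64(331), array([ 0.5445, -0.1267,  0.3229]))
213 (np.int64(306), np.int64(330), array([ 0.5468, -0.1258,  0.3234]))
216 (np.int64(309), np.int64(327), array([ 0.5496, -0.1246,  0.3227]))
219 (np.int64(315), np.int64(322), array([ 0.5524, -0.1235,  0.322 ]))
222 None
```

View pics/z2.png

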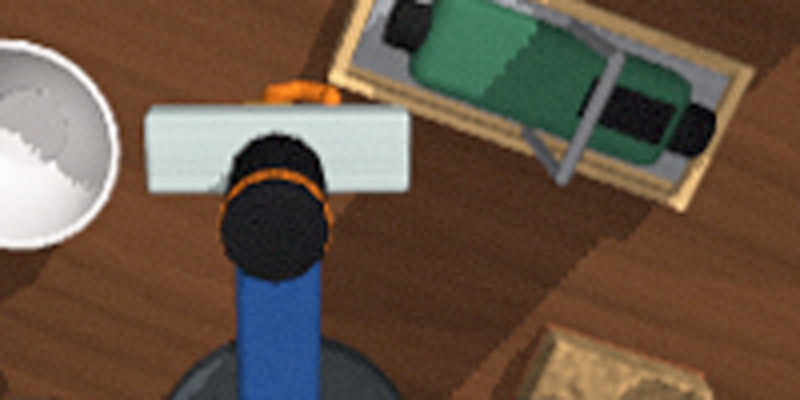

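```bash
cat >> h.py <<'E'
def rd(r,n=1):
    f=np.mean([r.current_contact_force() for _ in range(n)],0); return f
E
python3 - <<'E'
from cell import r, optics
from h import *
k=np.array([.542,-.1255]); d=k-M; s=np.arctan2(d[1],-d[0]); print("s",s)
r.move_linear(pose(s,.345),qs(s),vel=.15); print(r.current_t(),r.current_contact_force())
r.move_linear(pose(s,.308),qs(s),vel=.08)
print(r.current_t(),r.current_contact_force())
r.set_gripper(0.0,60)
print(r.current_t(),r.current_contact_force(),r.current_torque(),r.current_opening(),r.current_tool_pos())
r.sleep(.2); a=[r.current_contact_force() for _ in range(4)]; print(np.round(a,2),r.current_t())
for n in("scene","wrist"):
    w=optics.get_image(n); cv2.imwrite(f"pics/{n}2.png",w["pixels"][:,:,::-1])
s1=cv2.imread("pics/scene2.png")[100:250,200:350]; s2=cv2.imread("pics/wrist2.png")
cv2.imwrite("pics/z3.png",np.hstack([cv2.resize(s1,(400,400)),cv2.resize(s2[100:400,170:470],(400,400))]))
E
```

```text
s -0.406747071725971
3.9 [-0.33941694  1.084132    1.63294116]
4.5083 [0.14070967 0.17666956 0.13170948]
4.925 [-2.03739277 -1.34167352  3.56712932] [-0.17686394  0.33165436  0.02030422] 0.26653403713328855 [ 0.54255889 -0.12541678  0.3083967 ]
[[-3.66 -2.06  4.27]
 [-3.66 -2.06  4.27]
 [-3.66 -2.06  4.27]
 [-3.66 -2.06  4.27]] 5.125
```

View pics/z3.png

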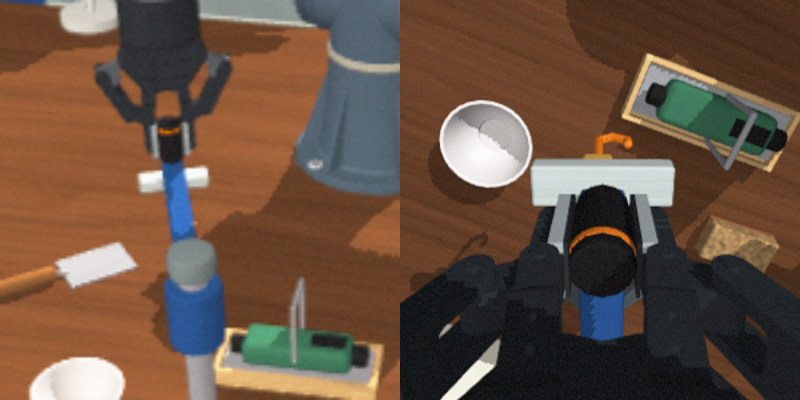

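The knob is gripped, with the orange J hook visible beyond the plate. Next: pull down to lift 0.108 in steps.

Run:
```python
from cell import r, optics
from h import *
p0=r.current_tool_pos().copy(); d=p0[:2]-M; print("s",np.arctan2(d[1],-d[0]),np.hypot(*d))
for dz in (.004,.03,.07,.108):
    p=p0.copy(); p[2]=.308-dz; r.move_linear(p,vel=.06); r.sleep(.05)
    print(dz,r.current_t(),rd(r).round(2),r.current_torque().round(2),r.current_tool_pos().round(4))
for n in("scene","wrist"):
    w=optics.get_image(n); cv2.imwrite(f"pics/{n}3.png",w["pixels"][:,:,::-1])
s1=cv2.imread("pics/scene3.png")[100:250,200:350]; s2=cv2.imread("pics/wrist3.png")
cv2.imwrite("pics/z4.png",np.hstack([cv2.resize(s1,(400,400)),cv2.resize(s2[100:400,170:470],(400,400))]))
```

```text
s -0.4073387886528041 0.24014904846527385
0.004 5.525 [-7.64 -3.85 10.72] [-0.31  1.04  0.06] [ 0.5422 -0.1258  0.3047]
0.03 6.1583 [-9.04 -2.53 10.68] [-0.29  1.21 -0.02] [ 0.5421 -0.1258  0.2787]
0.07 7.025 [-8.97 -2.76 10.86] [-0.43  1.18 -0.  ] [ 0.5421 -0.1259  0.2387]
0.108 7.8583 [-10.37  -3.83  13.13] [-0.43  1.19  0.07] [ 0.542  -0.1259  0.2006]
```

View pics/z4.png

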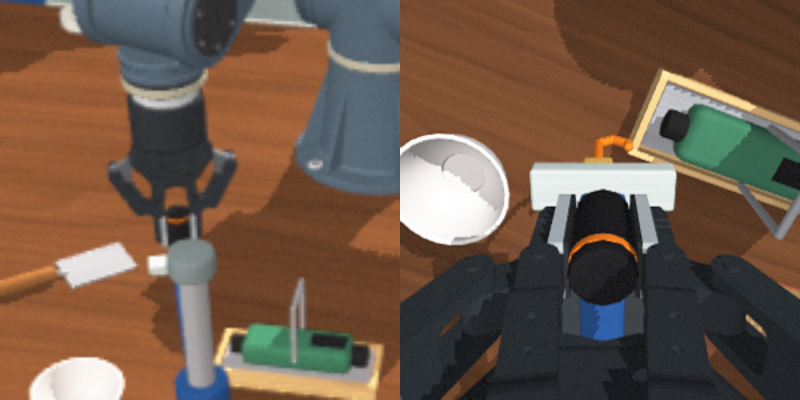

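The boom is down and the grip holds, with z force about 13 N. I'll null the radial load, then swing while following the circle.

```bash
cat >> h.py <<'E'
def comp(f,s): return np.array([f[:2]@bd(s), f[:2]@tg(s), f[2]])  # radial-out, tangential, up
E
python3 - <<'E'
from cell import r, optics
from h import *
p=r.current_tool_pos(); d=p[:2]-M; s=np.arctan2(d[1],-d[0]); rad=np.hypot(*d)
print(s,rad,comp(rd(r),s).round(2))
for k in range(5):
    f=comp(rd(r),s)
    if abs(f[0])<1: break
    rad+=np.clip(f[0]*.00008,-.0008,.0008)
    r.move_linear(pose(s,.2003,rad),qs(s),vel=.02); r.sleep(.05)
    print(rad,comp(rd(r),s).round(2),r.current_t(),r.current_torque().round(2))
E
```

```text
-0.4082391902484073 0.2407985095598422 [10.48  1.67 12.52]
0.2415985095598422 [10.28  0.78 13.56] 8.2583 [-0.23  0.85  0.01]
0.24239850955984218 [ 8.02  0.03 13.59] 8.5583 [-0.03  0.61  0.06]
0.24303972649648267 [ 8.71 -0.8  11.43] 8.8583 [-0.39  0.91 -0.04]
0.2437364388050876 [ 7.69  1.17 13.32] 9.1583 [-0.26  0.76 -0.03]
0.24435169511981097 [ 7.54  0.87 12.37] 9.4583 [-0.13  0.59 -0.05]
```

Run:
```python
from cell import r, optics
from h import *
p=r.current_tool_pos(); d=p[:2]-M; s=np.arctan2(d[1],-d[0]); print(p,s,np.hypot(*d),r.current_ee_rot(),qs(s), r.current_opening())
a=[]
for i in range(12): r.sleep(.02); a.append(comp(r.current_contact_force(),s))
print(np.round(a,2),r.current_t(), np.std(a,0))
w=optics.get_image("wrist"); cv2.imwrite("pics/wrist4.png",w["pixels"][:,:,::-1])
s2=cv2.imread("pics/wrist3.png")
cv2.imwrite("pics/z5.png",np.hstack([cv2.resize(s2[100:400,170:470],(400,400)),cv2.resize(w["pixels"][100:400,170:470,::-1],(400,400))]))
```

```text
[ 0.53906747 -0.12764985  0.2013951 ] -0.4100818124191364 0.24417774381528815 [-2.02564432e-01  9.79268581e-01 -4.90038789e-04  6.75438723e-04] [-0.20360721  0.97905266  0.          0.        ] 0.26690459290218177
[[ 6.09 -0.28 12.96]
 [ 6.07 -0.38 12.01]
 [ 6.25 -0.25 12.3 ]
 [ 6.7   0.57 13.62]
 [ 6.76  0.3  12.22]
 [ 7.07 -0.56 12.36]
 [ 6.46 -0.85 13.6 ]
 [ 6.66 -0.14 12.47]
 [ 5.95  0.43 12.49]
 [ 5.85 -0.31 13.67]
 [ 6.51  0.14 13.06]
 [ 5.46  0.41 13.13]] 9.6583 [0.4352426  0.42255216 0.56899641]
```

View pics/z5.png

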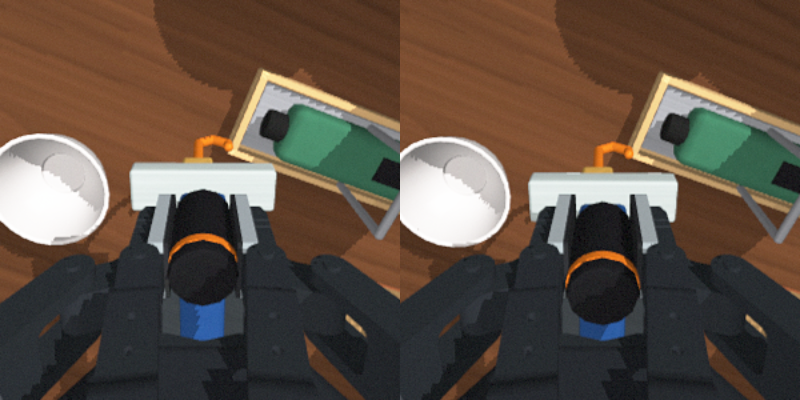

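```bash
cat >> h.py <<'E'
def avg(r,s,n=8,dt=.02):
    a=[]
    for i in range(n): r.sleep(dt); a.append(comp(r.current_contact_force(),s))
    return np.mean(a,0)
E
python3 - <<'E'
from cell import r, optics
from h import *
s=-.409
for rad in (.243,.2415,.2405):
    r.move_linear(pose(s,.200,rad),qs(s),vel=.02); print(rad,avg(r,s).round(2),r.current_torque().round(2),r.current_tool_pos().round(4),r.current_t())
r.set_gripper(0.0,100); print(avg(r,s).round(2),r.current_opening(),r.current_t())
from scipy.spatial.transform import Rotation as Ro
T=np.eye(4);T[:3,:3]=Ro.from_quat(r.current_ee_rot()).as_matrix();T[:3,3]=r.current_tool_pos()
w=optics.get_image("wrist"); w["camera_from_world"]=np.linalg.inv(T@w["mount"]); np.savez("pics/wrist5.npz",**w)
P=cloud(w); hs=cv2.cvtColor(w["pixels"],cv2.COLOR_RGB2HSV)
k=(hs[...,2]<70)&(abs(P[...,2]-.22)<.012)&(np.hypot(P[...,0]-T[0,3],P[...,1]-T[1,3])<.015); print(k.sum(),np.percentile(P[k][:,2],[5,50,95]),np.median(P[k],0))
E
```

```text
0.243 [ 7.86 -0.26 11.82] [-0.41  0.86 -0.04] [ 0.54   -0.1274  0.2009] 10.0917
0.2415 [10.82 -0.56 12.22] [-0.79  1.31 -0.08] [ 0.541  -0.127   0.2007] 10.475
0.2405 [12.58 -0.71 12.55] [-0.97  1.62 -0.09] [ 0.5415 -0.1267  0.2006] 10.8583
[12.71 -0.16 12.7 ] 0.25782717236262387 11.2083
2571 [0.21384145 0.21891435 0.2205024 ] [ 0.54060497 -0.12785729  0.21891435]
```

The radial load is a soft spring of about 2 N/mm that I can live with, and tangential is near 0. Next I swing to just before the bail.

Run:
```python
from cell import r, optics
from h import *
rad=.2417
for s in np.linspace(-.409,0.0,8)[1:]:
    r.move_linear(pose(s,.200,rad),qs(s),vel=.06); print(round(s,3),avg(r,s,4).round(2),r.current_t(),r.current_tool_pos().round(4))
print(r.current_torque())
for n in("scene","wrist"):
    w=optics.get_image(n); cv2.imwrite(f"pics/{n}6.png",w["pixels"][:,:,::-1]); np.savez(f"pics/{n}6.npz",**w)
s1=cv2.imread("pics/scene6.png")[150:270,240:360]; s2=cv2.imread("pics/wrist6.png")
cv2.imwrite("pics/z6.png",np.hstack([cv2.resize(s1,(400,400)),cv2.resize(s2[100:400,170:470],(400,400))]))
```

```text
-0.351 [10.78  0.43 13.39] 11.7083 [ 0.5354 -0.1136  0.2007]
-0.292 [10.13 -0.06 13.08] 12.1583 [ 0.531  -0.1001  0.2007]
-0.234 [10.48  0.24 12.93] 12.6083 [ 0.5273 -0.0864  0.2006]
-0.175 [ 9.88  0.3  12.91] 13.0583 [ 0.5244 -0.0724  0.2006]
-0.117 [ 9.73  0.13 12.78] 13.5083 [ 0.5224 -0.0584  0.2006]
-0.058 [ 9.84 -0.09 12.98] 13.9583 [ 0.5211 -0.0442  0.2005]
0.0 [ 9.19 -0.89 12.56] 14.4083 [ 0.5208 -0.03    0.2006]
[-0.00771798  1.15843554 -0.10333703]
```

View pics/z6.png

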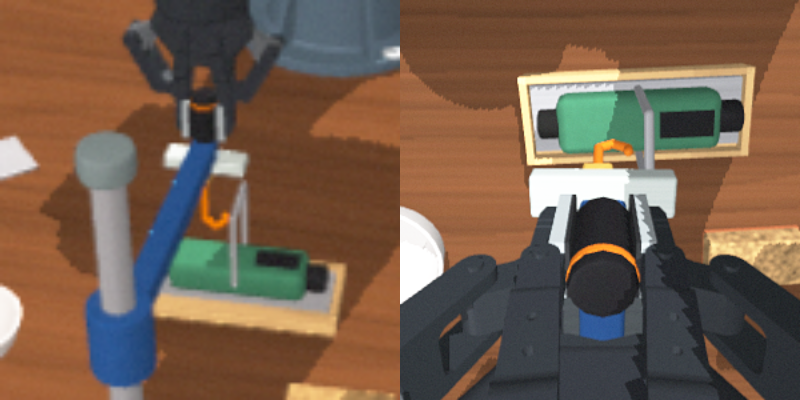

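The hook is upright just before the bail, with its tip below the bar. Now the slow feel.

```bash
cat > feel.py <<'E'
from cell import r, optics
from h import *
rad=.2417
s=0.0
for s in (.02,.04):
    r.move_linear(pose(s,.200,rad),qs(s),vel=.04)
b=avg(r,s,12); print("base",b.round(2),r.current_t())
h=[]
while s<.215:
    s+=.0004/.24
    r.move_linear(pose(s,.200,rad),qs(s),vel=.02)
    f=avg(r,s,3,.015)
    h.append((round(s,4),*f.round(2)))
    if f[1]<b[1]-1.1:
        f=avg(r,s,6,.015); print("chk",round(s,4),f.round(2),r.current_t())
        if f[1]<b[1]-.9: break
    if r.current_t()>38: break
for x in h[::3]: print(*x)
print(s,r.current_t(),r.current_tool_pos())
E
python3 feel.py
```

```text
base [ 9.32 -0.21 12.62] 15.2583
chk 0.1033 [ 8.42 -1.86 12.48] 26.7583
0.0417 9.08 0.04 12.49
0.0467 9.19 -0.35 12.76
0.0517 8.68 -0.79 12.43
0.0567 9.03 -0.36 12.52
0.0617 8.77 -0.37 12.85
0.0667 8.49 -0.28 12.3
0.0717 8.83 -0.79 12.56
0.0767 8.66 -0.43 12.48
0.0817 8.23 -0.66 12.78
0.0867 8.59 -0.85 12.07
0.0917 8.79 -0.25 12.63
0.0967 8.14 -0.32 11.74
0.1017 8.62 -1.15 12.44
0.10333333333333322 26.7583 [ 0.52215534 -0.0053468   0.20056743]
```

Contact was felt at s=0.1033, where the visual prior predicted about 0.107. I'll build up to about 3 N and hold.

Run:
```python
from cell import r, optics
from h import *
rad=.2417; s=.10333; b=-.45
for i in range(12):
    f=avg(r,s,6,.02); print(round(s,5),f.round(2),r.current_t().__round__(2))
    if f[1]-b<-2.5: break
    s+=.00015/.24
    r.move_linear(pose(s,.200,rad),qs(s),vel=.01)
for k in range(5):
    f=avg(r,s,10,.02); print("hold",f.round(2),round(r.current_t(),2))
    if f[1]-b<-3.6: s-=.00012/.24; r.move_linear(pose(s,.200,rad),qs(s),vel=.01)
    if f[1]-b>-2.4: s+=.00012/.24; r.move_linear(pose(s,.200,rad),qs(s),vel=.01)
print("s",s,r.current_tool_pos())
for n in("scene","wrist"):
    w=optics.get_image(n); cv2.imwrite(f"pics/{n}7.png",w["pixels"][:,:,::-1]); np.savez(f"pics/{n}7.npz",**w)
s1=cv2.imread("pics/scene7.png")[150:270,240:360]; s2=cv2.imread("pics/wrist7.png")
cv2.imwrite("pics/z7.png",np.hstack([cv2.resize(s1,(400,400)),cv2.resize(s2[100:400,170:470],(400,400))]))
```

```text
0.10333 [ 8.78 -2.19 12.21] 26.86
0.10396 [ 8.51 -2.44 11.71] 27.21
0.10458 [ 8.59 -2.51 12.25] 27.56
0.10521 [ 8.56 -3.52 11.96] 27.91
hold [ 8.67 -3.22 12.18] 28.07
hold [ 8.45 -3.63 12.26] 28.24
hold [ 8.66 -3.42 12.12] 28.41
hold [ 8.64 -3.37 12.26] 28.57
hold [ 8.91 -3.33 12.21] 28.74
s 0.105205 [ 0.52216895 -0.00508393  0.20055521]
```

View pics/z7.png

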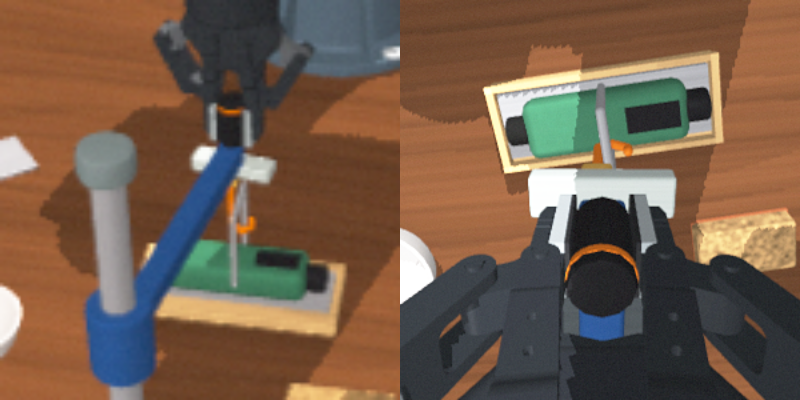

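The hook is through the bail with its shank on the bar, and it held at about 3 N for 0.85 s or so. Next I back off to centre the bar and ease up.

Run:
```python
from cell import r, optics
from h import *
rad=.2417; s=.1052
r.sleep(.2)
s=.0915; r.move_linear(pose(s,.200,rad),qs(s),vel=.015); print("backed",avg(r,s,6).round(2),round(r.current_t(),2))
for z in (.212,.222,.225,.2265,.228,.2295,.231,.2325,.234,.236,.239):
    r.move_linear(pose(s,z,rad),qs(s),vel=.03); f=avg(r,s,4)
    print(z,f.round(2),round(r.current_t(),2),r.current_tool_pos()[2].round(4))
    if abs(f[1])>4: print("tang!"); break
for n in("scene","wrist"):
    w=optics.get_image(n); cv2.imwrite(f"pics/{n}8.png",w["pixels"][:,:,::-1]); np.savez(f"pics/{n}8.npz",**w)
s1=cv2.imread("pics/scene8.png")[150:270,240:360]; s2=cv2.imread("pics/wrist8.png")
cv2.imwrite("pics/z8.png",np.hstack([cv2.resize(s1,(400,400)),cv2.resize(s2[100:400,170:470],(400,400))]))
```

```text
backed [ 8.7  -0.86 12.48] 29.51
0.212 [ 9.7  -0.82 12.97] 30.12 0.2126
0.222 [ 9.58 -0.93 12.79] 30.68 0.2226
0.225 [ 9.95 -1.21 13.56] 30.99 0.2256
0.2265 [ 9.69 -0.94 12.37] 31.31 0.227
0.228 [ 9.51 -0.68 12.37] 31.62 0.2286
0.2295 [ 9.17 -1.3  11.94] 31.94 0.23
0.231 [ 8.87 -0.84  9.04] 32.26 0.2312
0.2325 [ 9.08 -0.64  6.21] 32.58 0.2324
0.234 [ 8.52 -0.54  6.17] 32.89 0.2338
0.236 [ 8.42 -0.95  6.03] 33.21 0.2358
0.239 [ 9.   -0.63  6.42] 33.52 0.2389
```

View pics/z8.png

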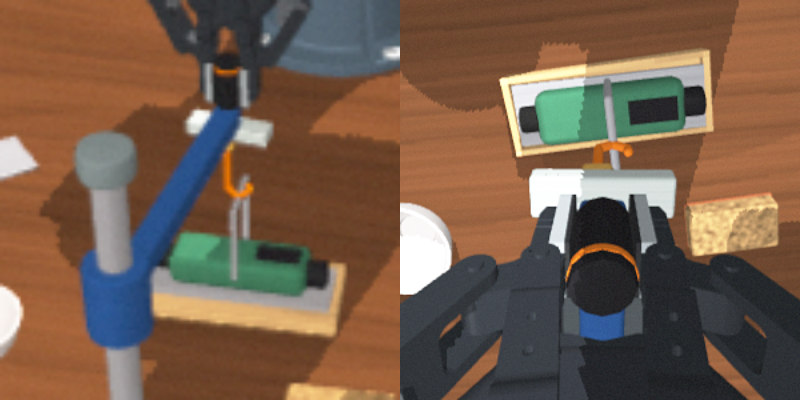

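The hook took the plane's weight (Fz 12.5 → 6.2 N) and the plane is coming out of the cradle. Continuing up to the top.

Run:
```python
from cell import r, optics
from h import *
rad=.2417; s=.0915
for z,v in ((.25,.03),(.27,.035),(.29,.035),(.30,.025),(.304,.015),(.306,.015),(.3075,.01),(.3085,.01)):
    r.move_linear(pose(s,z,rad),qs(s),vel=v); f=avg(r,s,4)
    print(z,f.round(2),round(r.current_t(),2),r.current_tool_pos()[2].round(4))
    if z>.305 and f[2]<1.5: break
for n in("scene","wrist"):
    w=optics.get_image(n); cv2.imwrite(f"pics/{n}9.png",w["pixels"][:,:,::-1]); np.savez(f"pics/{n}9.npz",**w)
s1=cv2.imread("pics/scene9.png")[110:270,220:380]; s2=cv2.imread("pics/wrist9.png")
cv2.imwrite("pics/z9.png",np.hstack([cv2.resize(s1,(400,400)),cv2.resize(s2[100:400,170:470],(400,400))]))
```

```text
0.25 [ 8.43 -0.49  6.11] 34.21 0.2498
0.27 [ 8.01 -0.11  5.58] 35.0 0.2698
0.29 [ 8.29 -0.51  5.05] 35.79 0.2898
0.3 [ 8.35 -0.4   4.79] 36.41 0.2997
0.304 [ 7.75 -0.42  4.85] 36.89 0.3037
0.306 [ 6.17 -0.42  2.62] 37.24 0.3056
0.3075 [ -5.03  -0.14 -11.48] 37.61 0.3067
```

View pics/z9.png

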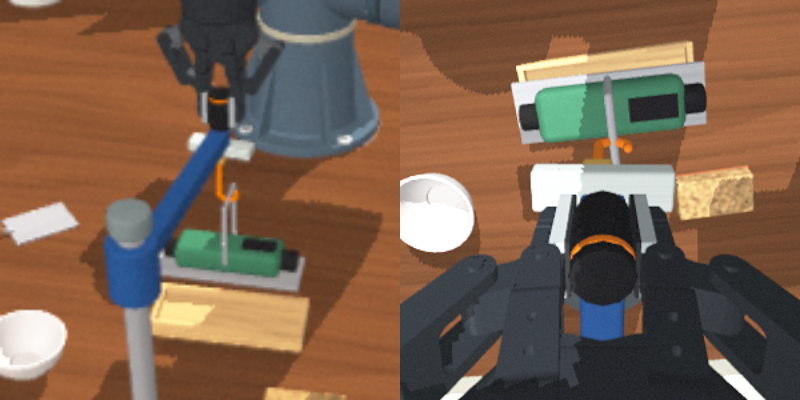

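Run:
```python
from cell import r, optics
from h import *
rad=.2417; s=.0915
for z in (.3066,.3063):
    r.move_linear(pose(s,z,rad),qs(s),vel=.01); f=avg(r,s,5); print(z,f.round(2),round(r.current_t(),2))
    if f[2]>-3: break
r.sleep(.3)
r.set_gripper(.35,40); print(r.current_opening(),avg(r,s,3).round(2))
r.set_gripper(.7); p=r.current_tool_pos(); print(p,r.current_t(),avg(r,s,3).round(2))
r.move_linear(pose(s,.40,rad),qs(s),vel=.08); print(r.current_t(),r.current_contact_force())
for n in("scene","top"):
    w=optics.get_image(n); cv2.imwrite(f"pics/{n}10.png",w["pixels"][:,:,::-1]); np.savez(f"pics/{n}10.npz",**w)
    P=cloud(w); m=(P[...,2]>.285)&(P[...,2]<.329)&(P[...,0]<.58)&(P[...,0]>.48)&(abs(P[...,1])<.08); q=P[m]; print(n,m.sum(),q.mean(0) if len(q) else'',q.max(0) if len(q) else'')
s1=cv2.imread("pics/scene10.png")[110:270,220:380]
cv2.imwrite("pics/z10.png",np.hstack([cv2.resize(s1,(400,400)),cv2.resize(cv2.imread("pics/top10.png")[100:260,240:400],(400,400))]))
```

```text
0.3066 [-1.91  0.17 -7.67] 38.04
0.3063 [-0.39 -0.14 -5.74] 38.38
0.3499260122057806 [ 0.24 -0.12 -0.01]
[ 0.52231589 -0.00821406  0.30632761] 39.375 [-0.12  0.   -0.39]
40.75 [-0.2107877   0.18490993  0.83222042]
scene 150 [ 0.53047085 -0.00497738  0.30868878] [0.5390834  0.0054189  0.32787991]
top 15 [ 0.51580169 -0.00478112  0.30494516] [0.52339147 0.00326411 0.32606153]
```

View pics/z10.png

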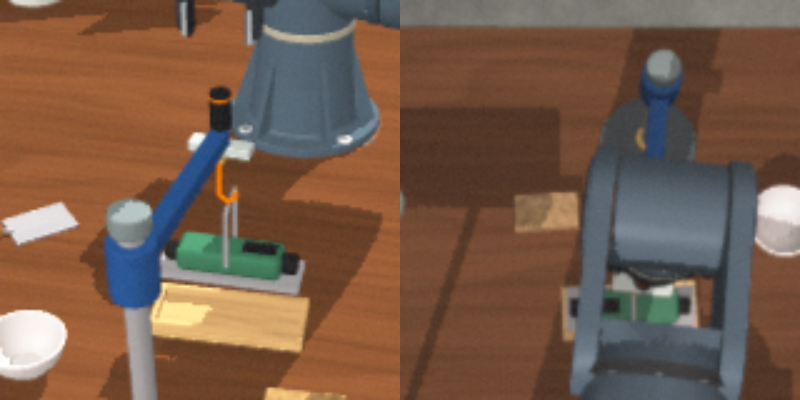

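The gripper is clear, the boom is at the top (knob top z about 0.328) and the plane hangs from the hook clear of the cradle. I'll wait for it to settle, check, then hand in.

Run:
```python
from cell import r, optics
from h import *
def m():
    w=optics.get_image("scene"); P=cloud(w); hs=cv2.cvtColor(w["pixels"],cv2.COLOR_RGB2HSV)
    g=(hs[...,0]>50)&(hs[...,0]<90)&(hs[...,1]>90)&(P[...,2]>0.06)&(P[...,2]<.2)&(P[...,0]>.4)&(P[...,0]<.65)
    k=(P[...,2]>.285)&(P[...,0]<.58)&(P[...,0]>.48)&(abs(P[...,1])<.08)&(P[...,2]<.335)
    print(round(r.current_t(),2),np.median(P[g],0).round(4),P[g].min(0).round(3),P[k].mean(0).round(4)); return w
r.sleep(1.5); m(); r.sleep(.4); m(); r.sleep(.6); m(); r.sleep(.5); w=m()
cv2.imwrite("pics/scene11.png",w["pixels"][:,:,::-1])
print(r.current_contact_force())
```

```text
42.4 [ 0.5364 -0.0093  0.1185] [ 0.502 -0.063  0.095] [ 0.5305 -0.0049  0.3092]
42.85 [ 0.5366 -0.009   0.1182] [ 0.498 -0.064  0.095] [ 0.5304 -0.0049  0.3091]
43.5 [ 0.5363 -0.0093  0.1179] [ 0.5   -0.064  0.095] [ 0.5306 -0.0049  0.3089]
44.05 [ 0.5367 -0.0087  0.1179] [ 0.5   -0.064  0.095] [ 0.5307 -0.0048  0.3093]
[ 0.09202736 -0.50403936 -0.21696242]
```

View pics/scene11.png

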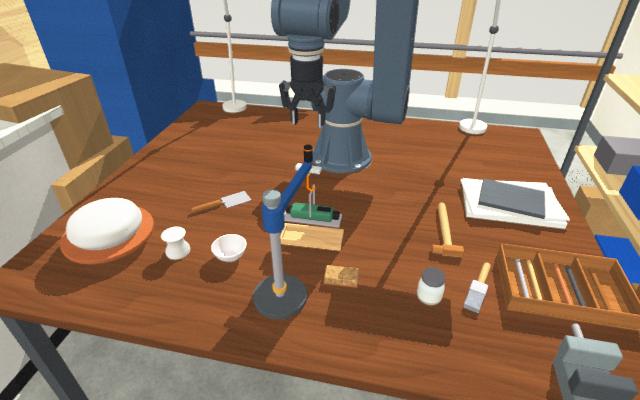

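The plane at (313,213) hangs still above its cradle at (311,237). The knob at (308,152) is free, the gripper at (307,105) is clear, and the bystanders are unchanged.

```bash
python3 -c "
from cell import r
r.hand_in(); print(r.current_t())"
```

```text
the job is handed in; nothing more can be done
the job is handed in; nothing more can be done
```

The plane now hangs freely from the hook with the boom at the top and the gripper clear. I handed the job in at about 44 s of the 67 s allowed.

**What I did:** I gripped the knob, pulled the boom down to a lift of about 0.108 m, and swung the hook through the bail in 0.4 mm steps. I felt contact at a swing angle of about 0.103 rad, where the pictures had suggested about 0.107. I held the shank on the bail at about 3 N for about 0.9 s, then backed off about 3 mm to centre the bar. Easing up, the lift force fell from 12.5 N to 6.2 N as the hook took the plane's weight.

**Last checks:**
- **Plane:** it stayed still to within 1 mm over the last 1.6 s, clear of its cradle.
- **Boom:** it was at the top stop, with the knob top at about 0.328 m.
- **Gripper:** it was touching nothing, with force readings within sensor noise.
- **Bystanders:** they look unmoved in the final picture, but I did not measure them.

**What did not go to plan:**
- **Sideways load on the grip:** there was an unexplained outward pull of 8 to 13 N along the boom while I held the knob. It did not affect the swing-direction force I used for feeling.
- **Slip in the jaws:** the knob slid a few millimetres in the jaws along the boom while I tried to ease that load. The top stop also came about 2.5 mm lower than at the first grip.
- **Push at the top stop:** I briefly pushed the boom up against its stop with about 11 N. It was still about 6 N when I let go, and the boom stayed where it was.

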